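Lean a glazed tile on the drying stand

TASK

Push the stand's folding back panel fully back against its stop. Then take the tall tile out of the rack and gently lean it on the stand: foot in the groove, about the middle, its back flat against the panel. Leave the other tiles, the brush jar and the dish alone.

Things in the scene. Friction and masses are not known exactly. Their poses are not given: they have to be found in the camera images.
- stand: small dark wooden stand fixed to the bench, base 140 x 160 mm. Origin on the bench under the seat line; z up, y along the groove, x towards its open front (away from the robot, give or take the yaw). With the panel fully back, its face leans back 25 degrees from vertical (top towards -x). Two struts behind the panel, under 75 mm high, stop it there.
- seat (a point): middle of the groove's inner line, where the panel's front face meets the ledge, on the hinge axis: (0, 0, 30 mm) in the stand's frame. The groove is 150 mm long. Its ledge, 18 mm wide, is square to the fully-back panel, so it rises to the stand's +x at 25 degrees; a front lip 6 mm thick stands 12 mm above the ledge, parallel to the panel.
- panel_top (a point): middle of the front top edge of the folding back panel. The panel is a wooden board 140 mm wide, 75 mm high and 8 mm thick; this point lies 77 mm from the seat along the front face.
- panel (a joint): folding back panel's angle about its hinge along the stand's y at the seat, rad. 0: tipped forward over the groove, 15 degrees past upright; 0.262: upright; 0.698: fully back on its stop, leaning back 25 degrees. Stiff (about 0.15 N m, i.e. 3 N at 50 mm up); stays where it is left.
- rack: dark wooden tile rack fixed to the bench, base 140 x 100 x 10 mm, origin under its centre. Three slots 13 mm wide at x = -40, 0 and 40 mm run along its y; the slot walls are 10 mm thick and reach 36 mm above the bench, the slot floor is at 10 mm.
- tall_tile: the tall glazed tile: 80 mm wide (its y), 130 mm high (its z), 10 mm thick (its x), 0.2 kg give or take. Origin: centre of its foot, so the top edge is at z = 130 mm. It stands upright in one of the three rack slots; both faces are alike.
- short_tile_a: a bystander tile in the rack, 80 x 85 mm high, 10 mm thick, same make; origin at the centre of its foot.
- short_tile_b: another bystander tile like short_tile_a.
- brush_jar: bystander: white jar 84 mm across and 85 mm high with brushes, 170 mm high overall, origin under its centre.
- dish: bystander: low terracotta bowl 100 mm across, 30 mm high, origin under its centre.
Not all that is in view belongs to the job. Leave any pink or yellow look-alike of the tall_tile alone. There is more than one size of the stand; the job needs the larger.

How it is judged:
On the way:
1. the back panel is pushed fully back while the tall tile is still in the rack (value of joint panel above 0.66 rad and distance of tall_tile from where it was at the start of the episode below 0.02 m), for 0.2 s.
At the end, for the whole second after the job is handed in: Panel fully back (over 0.65 rad). The tall tile is released and at rest on it: foot in the groove (within about 10 mm of the seat in x and height), within 22 mm of the stand's middle, parallel to the groove within 0.1 rad, leaning 20 to 30 degrees from vertical (value of joint panel above 0.65 rad and x of tall_tile in the frame of stand between -0.004 and 0.014 m and y of tall_tile in the frame of stand between -0.022 and 0.022 m and z of tall_tile in the frame of stand between 0.026 and 0.042 m and angle between tall_tile's own z axis and vertical between 0.35 and 0.525 rad and angle between the y axis of tall_tile and the y axis of stand, either way round below 0.1 rad and contact force between tall_tile and stand above 0.3 N and linear speed of tall_tile below 0.01 m/s and angular speed of tall_tile below 0.1 rad/s); the robot touches nothing.
It fails at once if a short tile is moved by more than 25 mm (distance of any of short_tile_a, short_tile_b from where it was at the start of the episode above 0.025 m).
It fails at once if the jar or the dish is moved by more than 25 mm (distance of any of brush_jar, dish from where it was at the start of the episode above 0.025 m).
It fails at once if the tall tile drops or topples onto the stand instead of being laid against it (3 rad/s or 0.35 m/s on touching) (contact force between tall_tile and stand above 0.5 N and (angular speed of tall_tile above 3 rad/s or linear speed of tall_tile above 0.35 m/s)).
It fails at once if the tall tile is pressed hard on the stand (over 80 N) (contact force between tall_tile and stand above 80 N).
It also fails if it takes over 59 s, if anything falls off the work surface, if the arm or the gripper's body presses on something with over 40 N, if the wrist force passes 120 N, or if a joint passes its speed limit or range.

ROBOT

A 7-joint arm with a two-finger parallel gripper is mounted at the origin on the work surface. World frame = base frame: x ahead of the robot, y to its left, z up, the work surface at z = 0. Lengths are in m, angles in rad, forces in N, time in s.
With the tool pointing down it reaches from about 0.425 to 1.025 m from the base axis. Payload 9.4 kg.
Tool frame: the origin (TCP) lies midway between the tips of the shut fingers; the grasp point (between the pads) lies robot.pinch_z behind it (robot.pinch_z is the distance from the TCP to the grasp point, in m); x points along the fingers, z is the direction in which the jaws open and shut, and the axes are right-handed (so a half turn about x gives the same grasp; the last joint's range is limited). The gripper opens to 93 mm and grips with 3 to 60 N. Pads are 15 mm wide; open, the fingers measure 128 mm over their backs; the gripper's body (75 mm by 188 mm) begins 65 mm behind the grasp point.
Start: joints at [1.077, 0.599, -0.003, 1.599, 0.002, 0.943, -0.08], TCP at [0.293, -0.663, 0.219] pointing down, gripper open.
Joint ranges: [-2.57, 2.57], [-0.35, 1.97], [-1.29, 1.29], [0.11, 2.56], [-1.05, 4.19], [0.11, 1.86], [-2.63, 2.63]. Speed limits (rad/s): [2.22, 2.22, 3.01, 3.01, 3.14, 3.14, 3.14].

INTERFACE

Orientations are given as [roll, pitch, yaw] about the fixed x, y, z axes, in that order (R = Rz(yaw) Ry(pitch) Rx(roll)).
In Python, from station import robot gives the robot as it stands.
- The arm moves only by the shell command python3 -m inch 'ROWS' [FORCE]. ROWS is JSON, a list of rows, each an object of numbers: "x", "y", "z": the shift along the world's x, y, z normalised to -1 to 1, where 1 is 1 m; "spin": the turn about the world's z normalised to -1 to 1, where 1 is 30 degrees; "jaw": the opening in per cent of the stroke, from 0 (shut) to 100 (fully open). In form: [{"x": .., "y": .., "z": .., "spin": .., "jaw": ..}, ...]. A call has 1 to 8 rows; each row shifts and turns the commanded pose from where the row before left it; what a row does not reach is not made up. A row lasts 1/12 s, in which the tool goes at most 41.7 mm and 7.16 degrees, less where a joint would pass 70% of its speed; a pose out of reach is approached as far as the arm can. A call with a number of a shift or a turn outside -1 to 1 is refused whole. A call with a gripper value outside its range is refused whole. The fingers move at their own pace and stop on an object; FORCE is the grip in N (left out, the last holds). Time passes only in rows, so rows that do not move let the fingers close. It gives the time, the measured TCP pose, the force and the opening at its end, in the units of the state.
- robot.state(): the state, without advancing time (a new reading comes with each control period).
- robot.capture(name): name is "scene" or "side" or "wrist"; returns a dict with "img" (384x512x3 uint8, red, green, blue), "fx", "fy", "cx", "cy" (pixels), "eye" and "orientation" of the camera in the world; the wrist camera has in their place "mount" (4x4, takes a point from camera to tool coordinates, whose origin is the TCP and whose axes are the tool frame's). Camera axes: x right, y down, z forward; pixel columns grow to the right and rows downward; lengths in m; the calibration is good to about 2 mm. A picture is of the moment at which its call begins: read the wrist's pose just before it. There is no depth.
- robot.hand_in(): hands the job in, once; it reports no verdict.
The state is a dict: "time": time; "qpos": joint angles; "dq": joint speeds; "joint_torque": joint torques, N m; "ee_pos": TCP position; "ee_rot": TCP orientation; "ft_force": force on the tool from outside, world axes, zero at the start; "moment": the same for the moment, N m; "width": finger opening in m.
Only numpy, scipy, OpenCV 4.12 (cv2) and the standard library are available. Lean on these libraries where they do the work, as an engineer would, in place of code of your own. Each camera call takes 0.05 s, during which the arm holds its last target.

## Working session

There is one attempt and no reset: what is moved stays moved. The work goes in short steps, Python scripts to look and compute and a shell command to move; the robot and the scene stay as the last step left them, time stands still between calls to the robot, and variables do not carry over. Pictures are saved under pics/ and viewed, and the job is handed in when it is done.

```bash
ls; mkdir -p pics; python3 - <<'E'
from station import robot
import cv2
s=robot.state(); print({k:(v if isinstance(v,float) else [round(float(x),3) for x in v] if hasattr(v,'__len__') else v) for k,v in s.items()}, robot.pinch_z)
for n in ["scene","side","wrist"]:
    c=robot.capture(n); cv2.imwrite(f"pics/{n}0.png",c["img"][:,:,::-1]); print(n,{k:v for k,v in c.items() if k!="img"})
E
```

```text
pics
{'time': 0.0, 'qpos': [1.077, 0.6, -0.003, 1.6, 0.002, 0.943, -0.08], 'dq': [0.001, 0.001, -0.0, 0.0, 0.0, -0.001, -0.0], 'joint_torque': [0.0, -76.507, 1.498, -25.235, -0.052, 0.017, 0.0], 'ee_pos': [0.293, -0.663, 0.218], 'ee_rot': [-3.029, 1.569, 2.1], 'ft_force': [0.11, -0.598, 0.724], 'moment': [0.023, -0.013, 0.016], 'width': 0.09309454113313212} 0.0188
scene {'fx': 455.7003816472724, 'fy': 455.7003816472724, 'cx': 249.50742695609108, 'cy': 191.81048984909626, 'eye': array([1.34167056, 0.26254701, 0.68887301]), 'orientation': array([-2.24412638, -0.00993672,  1.84957659])}
side {'fx': 380.94936928190765, 'fy': 380.94936928190765, 'cx': 257.20071574878125, 'cy': 189.99279271664082, 'eye': array([0.29208048, 0.56694   , 0.54039764]), 'orientation': array([-2.19637116,  0.01474019, -2.59931275])}
wrist {'fx': 325.03770708261817, 'fy': 325.03770708261817, 'cx': 252.75802513214842, 'cy': 189.9225190987693, 'mount': array([[ 5.56644927e-04, -2.82360993e-01,  9.59308063e-01,
        -1.66609581e-01],
       [-4.66123138e-04, -9.59308181e-01, -2.82360757e-01,
         7.94060721e-02],
       [ 9.99999736e-01, -2.89981001e-04, -6.65609024e-04,
        -4.63861495e-04],
       [ 0.00000000e+00,  0.00000000e+00,  0.00000000e+00,
         1.00000000e+00]])}
```

View pics/scene0.png

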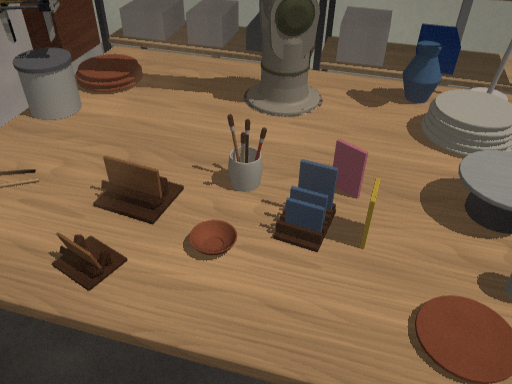

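View pics/side0.png

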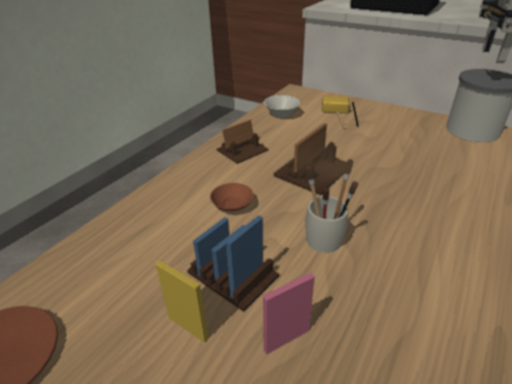

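View pics/wrist0.png

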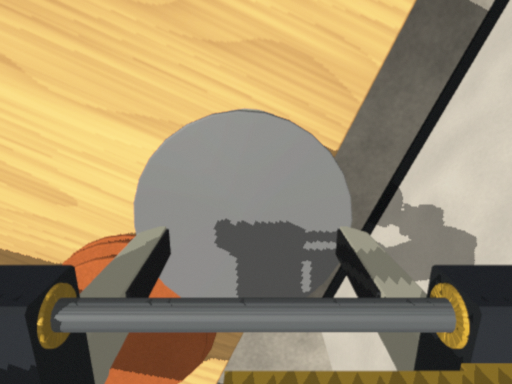

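The scene view shows the large stand at about (140,190), the small one at (90,258), the rack at (305,225) with the tall tile in the back slot (318,180), the jar at (245,170) and the dish at (213,238). I'll enlarge the crops next.

```bash
cat > h.py <<'E'
import numpy as np, cv2
from scipy.spatial.transform import Rotation as Ro
from station import robot
def cam(n):
    s=robot.state(); c=robot.capture(n)
    if 'eye' in c:
        R=Ro.from_euler('xyz',c['orientation']).as_matrix(); e=np.array(c['eye'])
    else:
        T=np.eye(4);T[:3,:3]=Ro.from_euler('xyz',s['ee_rot']).as_matrix();T[:3,3]=s['ee_pos'];T=T@c['mount'];R=T[:3,:3];e=T[:3,3]
    return dict(img=c['img'][:,:,::-1].copy(),R=R,e=e,k=(c['fx'],c['fy'],c['cx'],c['cy']))
def ray(c,u,v):
    fx,fy,cx,cy=c['k'];d=c['R']@np.array([(u-cx)/fx,(v-cy)/fy,1]);return d/np.linalg.norm(d)
def onz(c,u,v,z):
    d=ray(c,u,v);return c['e']+d*(z-c['e'][2])/d[2]
def proj(c,p):
    fx,fy,cx,cy=c['k'];q=c['R'].T@(np.asarray(p)-c['e']);return np.array([fx*q[0]/q[2]+cx,fy*q[1]/q[2]+cy])
def tri(c1,p1,c2,p2):
    d1=ray(c1,*p1);d2=ray(c2,*p2);A=np.stack([d1,-d2],1);t=np.linalg.lstsq(A,c2['e']-c1['e'],rcond=None)[0]
    a=c1['e']+d1*t[0];b=c2['e']+d2*t[1];return (a+b)/2,np.linalg.norm(a-b)
def crop(c,x0,y0,x1,y1,f,name):
    cv2.imwrite('pics/'+name,cv2.resize(c['img'][y0:y1,x0:x1],None,fx=f,fy=f,interpolation=cv2.INTER_CUBIC))
E
python3 - <<'E'
from h import *
import pickle
a=cam('scene');b=cam('side');pickle.dump((a,b),open('c0.pkl','wb'))
crop(a,85,145,195,225,7,'sA.png');crop(a,265,150,345,255,5.5,'sB.png')
crop(b,265,115,365,195,7,'dA.png');crop(b,180,210,285,305,6,'dB.png')
E
```

```text
(no output)
```

View pics/sA.png

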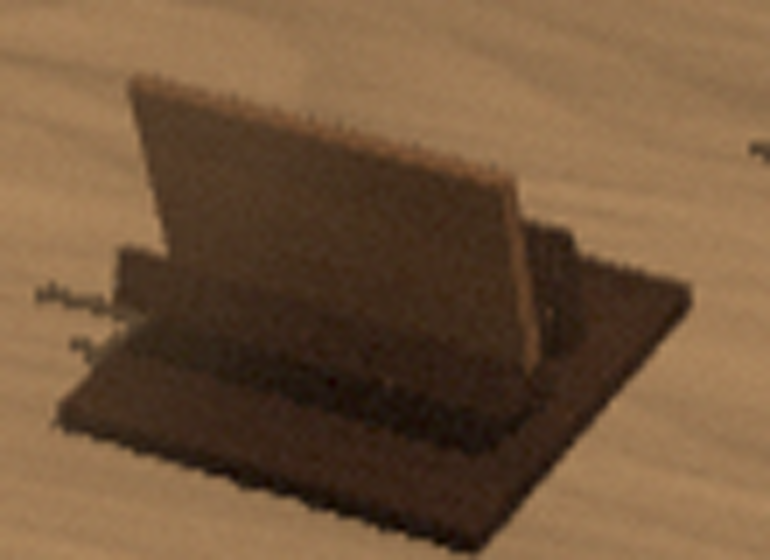

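View pics/dA.png

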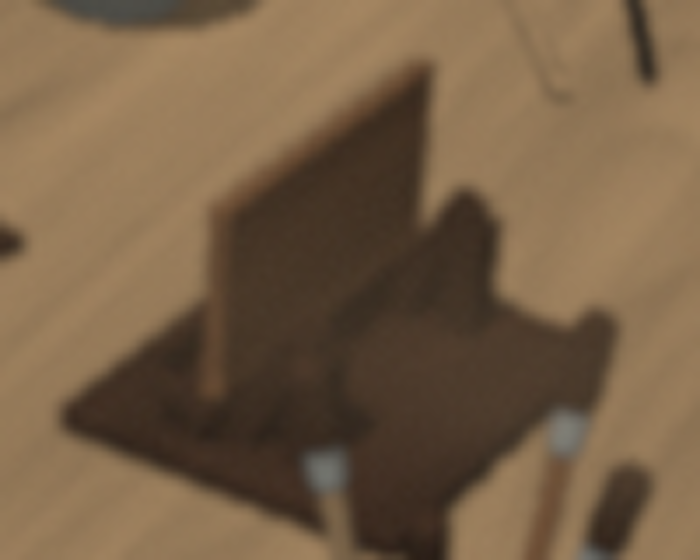

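View pics/sB.png

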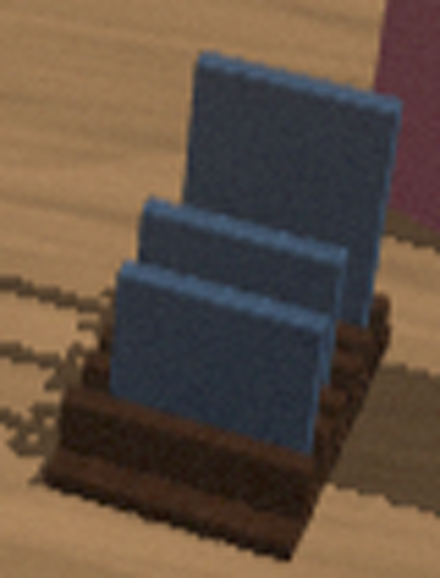

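View pics/dB.png

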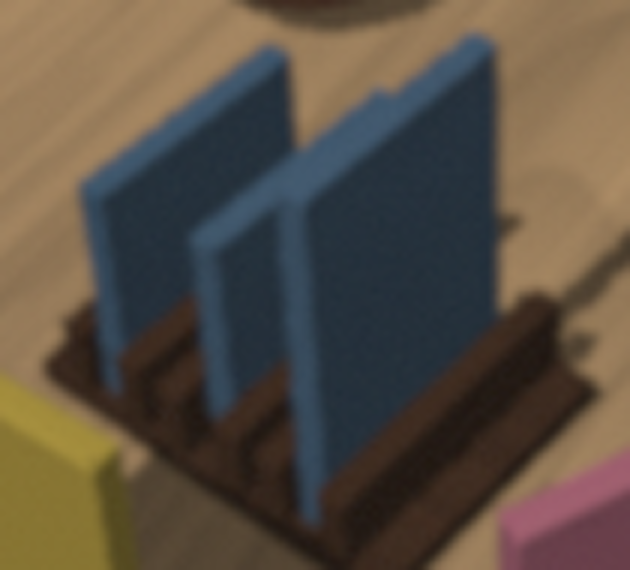

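```bash
python3 - <<'E'
from h import *
import pickle
a,b=pickle.load(open('c0.pkl','rb'))
f=lambda x0,y0,k:(lambda x,y:(x0+(x+.5)/k-.5,y0+(y+.5)/k-.5))
sA=f(85,145,7);sB=f(265,150,5.5);dA=f(265,115,7);dB=f(180,210,6)
np.set_printoptions(precision=4,suppress=True)
print('tile tops z? both views')
L=tri(a,sB(200,60),b,dB(485,42));R=tri(a,sB(397,106),b,dB(293,203));print(L,R)
for z in(.14,):
  for p in[(200,53),(197,70),(402,100),(390,112)]:print('s',onz(a,*sB(*p),z))
  for p in[(283,200),(305,212),(472,35),(496,48)]:print('d',onz(b,*dB(*p),z))
print('short front',onz(a,*sB(122,268),.095),onz(a,*sB(332,320),.095),'mid',onz(a,*sB(150,205),.095),onz(a,*sB(345,255),.095))
print('rack base front L,R',onz(a,*sB(45,482),0),onz(a,*sB(290,560),0), 'side', onz(b,*dB(45,372),.0),onz(b,*dB(597,400),.0))
print('panel',tri(a,sA(132,83),b,dA(425,65)),tri(a,sA(512,183),b,dA(215,210)))
print('base FL FR BR',onz(a,*sA(62,428),0),onz(a,*sA(475,552),0),onz(a,*sA(690,310),0),'side FR',onz(b,*dA(65,425),0))
print('panel bottom right',onz(a,*sA(533,375),.03), 'lip L/R', onz(a,*sA(120,250),.047))
E
```

```text
tile tops z? both views
(array([0.5419, 0.1533, 0.1375]), np.float64(0.0005503370541387404)) (array([0.5514, 0.2312, 0.1377]), np.float64(0.0021772420088245477))
s [0.5404 0.1526 0.14  ]
s [0.5521 0.1537 0.14  ]
s [0.5492 0.2317 0.14  ]
s [0.5582 0.2284 0.14  ]
d [0.5527 0.2348 0.14  ]
d [0.5455 0.2356 0.14  ]
d [0.5449 0.1554 0.14  ]
d [0.5364 0.1569 0.14  ]
short front [0.6229 0.1426 0.095 ] [0.6302 0.2225 0.095 ] mid [0.5823 0.1448 0.095 ] [0.5912 0.2216 0.095 ]
rack base front L,R [0.6461 0.1228 0.    ] [0.6606 0.2219 0.    ] side [0.6642 0.2196 0.    ] [0.51   0.1426 0.    ]
panel (array([ 0.608 , -0.2849,  0.1038]), np.float64(0.0025562604003910886)) (array([ 0.6243, -0.1439,  0.106 ]), np.float64(0.00028521130460851637))
base FL FR BR [ 0.6634 -0.3016  0.    ] [ 0.6799 -0.1443  0.    ] [ 0.5449 -0.1267  0.    ] side FR [ 0.6812 -0.146   0.    ]
panel bottom right [ 0.6259 -0.1454  0.03  ] lip L/R [ 0.6235 -0.2931  0.047 ]
```

```bash
python3 - <<'E'
from h import *
import pickle
np.set_printoptions(precision=4,suppress=True)
a,b=pickle.load(open('c0.pkl','rb'))
s=robot.state();R=Ro.from_euler('xyz',s['ee_rot']).as_matrix();print(R, 'jaw ang',np.degrees(np.arctan2(R[1,2],R[0,2])),s['time'])
# pink/yellow masks
for nm,c in(('scene',a),('side',b)):
  h=cv2.cvtColor(c['img'],cv2.COLOR_BGR2HSV)
  for col,lo,hi in(('pink',(160,70,60),(179,255,255)),('yel',(24,140,80),(34,255,255))):
    m=cv2.inRange(h,lo,hi);n,l,st,ce=cv2.connectedComponentsWithStats(m)
    i=1+np.argmax(st[1:,4]);ct=cv2.findContours((l==i).astype('uint8'),0,2)[0][0]
    print(nm,col,st[i],cv2.approxPolyDP(ct,3,True)[:,0].tolist())
# jar rim centre / brush tops
print('jar rim centre',onz(a,246,157,.085),'dish',onz(a,213,229,.03), 'can',onz(a,45,65,.15))
psi=-.11;S=np.array([.6215,-.2165])
def W(x,y=0):
  return S+x*np.array([np.cos(psi),np.sin(psi)])+y*np.array([-np.sin(psi),np.cos(psi)])
print('front',W(.06),'push end',W(-.0233+.0075))
E
```

```text
[[-0.0004  0.9143  0.4049]
 [ 0.0006  0.4049 -0.9143]
 [-1.     -0.0001 -0.0007]] jaw ang -66.11331999458163 0.25
scene pink [ 333  139   35   59 1378] [[338, 139], [333, 164], [338, 168], [336, 187], [357, 197], [367, 152]]
scene yel [379 182   1   1   1] [[379, 182]]
side pink [ 264  273   50   80 2761] [[310, 273], [264, 295], [266, 352], [308, 329], [313, 279]]
side yel [157 262  50  79 995] [[158, 263], [159, 274], [165, 272], [160, 276], [163, 286], [171, 284], [168, 289], [173, 289], [173, 285], [181, 282], [183, 286], [178, 286], [179, 291], [171, 291], [177, 291], [178, 297], [173, 296], [177, 301], [178, 297], [185, 298], [178, 303], [182, 306], [172, 303], [169, 308], [167, 299], [169, 312], [174, 308], [175, 315], [185, 320], [183, 325], [177, 318], [194, 333], [198, 328], [196, 334], [204, 340], [198, 285]]
jar rim centre [0.4884 0.016  0.085 ] dish [0.6882 0.0025 0.03  ] can [ 0.2967 -0.6438  0.15  ]
front [ 0.6811 -0.2231] push end [ 0.6058 -0.2148]
```

```bash
python3 -m inch '[{"x":0.02,"y":0.02,"z":0.01,"spin":-0.2},{"x":0.025,"y":0.028,"spin":-0.2},{"x":0.025,"y":0.028,"spin":-0.2},{"x":0.025,"y":0.028,"spin":-0.2},{"x":0.025,"y":0.028,"spin":-0.2},{"x":0.025,"y":0.028},{"x":0.025,"y":0.028},{"x":0.025,"y":0.028}]'; python3 -m inch '[{"x":0.028,"y":0.028},{"x":0.028,"y":0.028},{"x":0.028,"y":0.028},{"x":0.028,"y":0.028},{"x":0.025,"y":0.028},{"x":0.025,"y":0.028},{"x":0.02,"y":0.02},{}]'
```

```text
$[0]: bad value
$[0]: bad value
```

```bash
python3 -m inch '[{"x":0.02,"y":0.02,"z":0.01,"spin":-0.2,"jaw":100},{"x":0.025,"y":0.028,"z":0,"spin":-0.2,"jaw":100},{"x":0.025,"y":0.028,"z":0,"spin":-0.2,"jaw":100},{"x":0.025,"y":0.028,"z":0,"spin":-0.2,"jaw":100},{"x":0.025,"y":0.028,"z":0,"spin":-0.2,"jaw":100},{"x":0.025,"y":0.028,"z":0,"spin":0,"jaw":100},{"x":0.025,"y":0.028,"z":0,"spin":0,"jaw":100},{"x":0.025,"y":0.028,"z":0,"spin":0,"jaw":100}]'
```

```text
time: 0.92
ee_pos: [0.4896, -0.4453, 0.2286]
ee_rot: [-1.73, 1.571, 2.875]
ft_force: [-0.4, -0.1, 0.3]
width: 0.093
```

```bash
python3 -m inch '[{"x":0.026,"y":0.028,"z":0,"spin":0,"jaw":100},{"x":0.026,"y":0.028,"z":0,"spin":0,"jaw":100},{"x":0.026,"y":0.028,"z":0,"spin":0,"jaw":100},{"x":0.026,"y":0.028,"z":0,"spin":0,"jaw":100},{"x":0.026,"y":0.028,"z":0,"spin":0,"jaw":100},{"x":0.026,"y":0.028,"z":0,"spin":0,"jaw":100},{"x":0.026,"y":0.028,"z":0,"spin":0,"jaw":100},{"x":0.01,"y":0.02,"z":0,"spin":0,"jaw":100}]'; python3 - <<'E'
from h import *
c=cam('wrist');cv2.imwrite('pics/w1.png',c['img'])
s=robot.state();R=Ro.from_euler('xyz',s['ee_rot']).as_matrix();print(s['ee_pos'],'jaw ang',np.degrees(np.arctan2(R[1,2],R[0,2])),s['time'])
c=cam('scene');crop(c,60,60,260,240,4,'s1.png')
E
```

```text
time: 1.58
ee_pos: [0.684, -0.2264, 0.2282]
ee_rot: [2.538, 1.569, 0.864]
ft_force: [-0.5, 0.8, -0.5]
width: 0.0928
[ 0.68518967 -0.2215959   0.22787359] jaw ang -95.62826856811432 1.6333
```

View pics/w1.png

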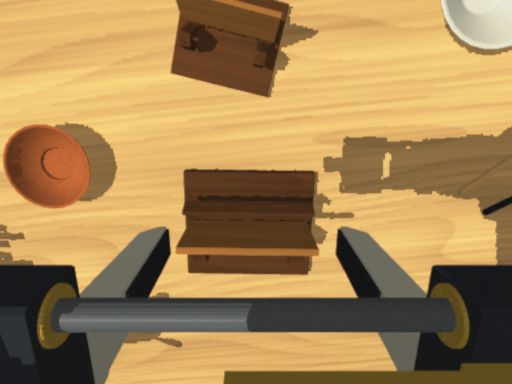

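View pics/s1.png

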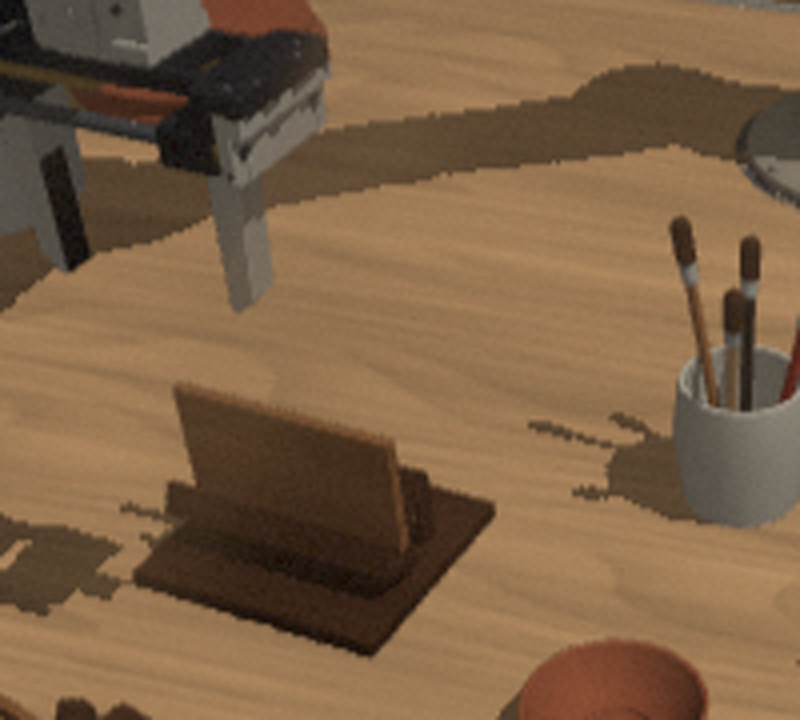

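```bash
python3 - <<'E'
from h import *
np.set_printoptions(precision=4,suppress=True)
c=cam('wrist');a=cam('scene');s=robot.state()
cv2.imwrite('pics/s2.png',a['img'])
print(s['ee_pos'],'tcp in scene',proj(a,s['ee_pos']),'wrist',proj(c,s['ee_pos']),c['e'])
for nm,p,z in[('top edge L',(178,250),.106),('top edge R',(317,250),.106),('base FL',(186,170),.01),('base FR',(315,171),.01),('BR',(309,273),.01),('BL',(189,272),.01),('lip L',(184,213),.05),('dish',(47,163),.03)]:
  print(nm,onz(c,*p,z))
E
```

```text
[ 0.6805 -0.2303  0.2283] tcp in scene [ 97.4186 128.6273] wrist [265.1693 245.2734] [ 0.7621 -0.2322  0.3945]
top edge L [ 0.6238 -0.1436  0.106 ]
top edge R [ 0.6105 -0.279   0.106 ]
base FL [ 0.6825 -0.1413  0.01  ]
base FR [ 0.6659 -0.2968  0.01  ]
BR [ 0.5273 -0.2825  0.01  ]
BL [ 0.5443 -0.1234  0.01  ]
lip L [ 0.6418 -0.1407  0.05  ]
dish [0.7104 0.011  0.03  ]
```

View pics/s2.png

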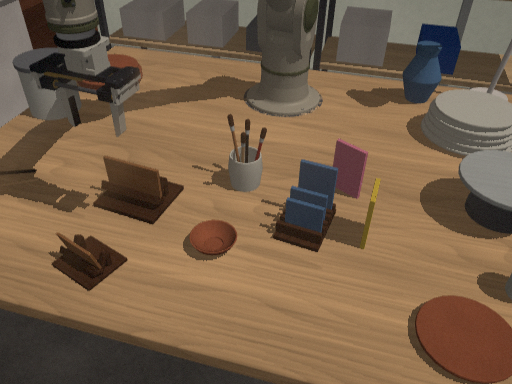

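```bash
python3 -m inch '[{"x":0,"y":0.009,"z":-0.038,"spin":0,"jaw":40},{"x":0,"y":0,"z":-0.038,"spin":0,"jaw":40},{"x":0,"y":0,"z":-0.038,"spin":0,"jaw":40},{"x":0,"y":0,"z":-0.037,"spin":0,"jaw":40},{"x":0,"y":0,"z":0,"spin":0,"jaw":40},{"x":0,"y":0,"z":0,"spin":0,"jaw":40}]'; python3 - <<'E'
from h import *
a=cam('side');crop(a,265,80,385,195,5,'d3.png');print(robot.state()['ee_pos'])
a=cam('scene');crop(a,60,100,210,240,5,'s3.png');print(robot.state()['ee_pos'])
E
```

```text
time: 2.28
ee_pos: [0.6786, -0.2234, 0.0764]
ee_rot: [-1.52, 1.567, 3.084]
ft_force: [-0.0, -0.4, -0.0]
width: 0.0574
[ 0.68028254 -0.22367922  0.07865296]
[ 0.68131581 -0.22360531  0.07995887]
```

View pics/d3.png

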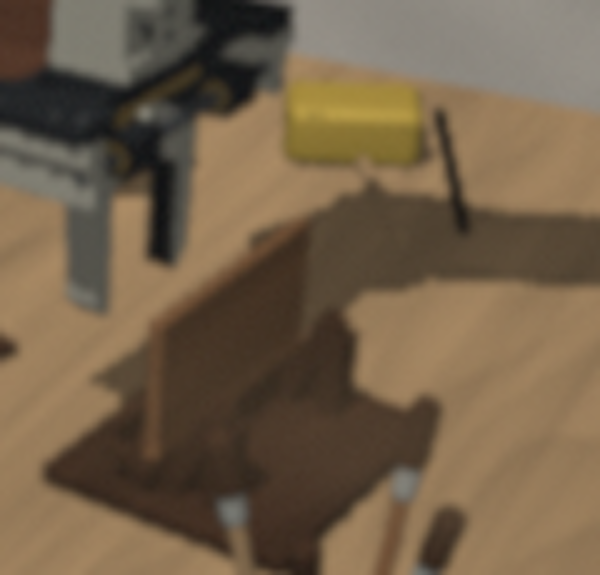

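View pics/s3.png

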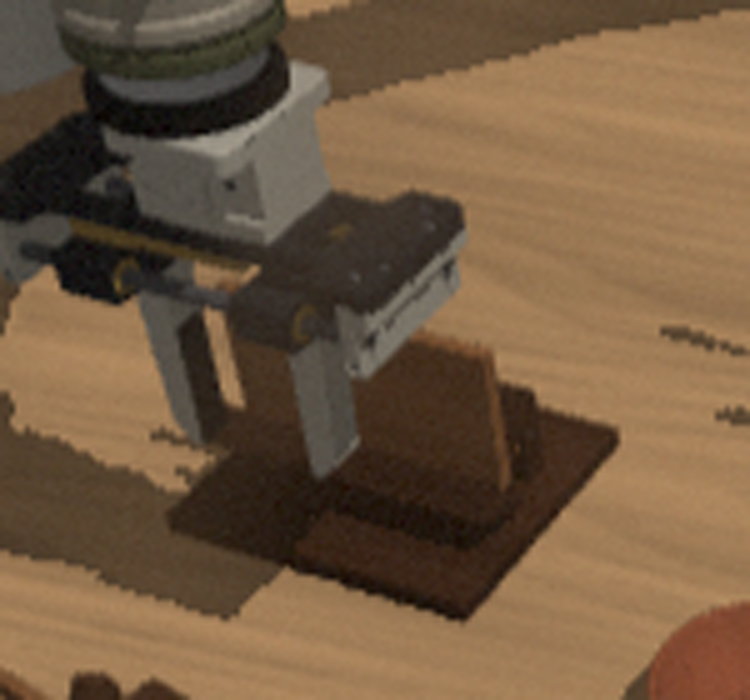

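```bash
python3 -m inch '[{"x":-0.02,"y":0.002,"z":0,"spin":0,"jaw":40},{"x":-0.015,"y":0.002,"z":0,"spin":0,"jaw":40},{"x":-0.01,"y":0.001,"z":0,"spin":0,"jaw":40},{"x":-0.005,"y":0.001,"z":0,"spin":0,"jaw":40},{"x":-0.005,"y":0,"z":0,"spin":0,"jaw":40},{"x":-0.005,"y":0.001,"z":0,"spin":0,"jaw":40},{"x":-0.003,"y":0,"z":0,"spin":0,"jaw":40},{"x":0,"y":0,"z":0,"spin":0,"jaw":40}]';python3 -m inch '[{"x":-0.004,"y":0.001,"z":0,"spin":0,"jaw":40},{"x":-0.003,"y":0,"z":0,"spin":0,"jaw":40}]'
```

```text
time: 3.05
ee_pos: [0.6179, -0.2151, 0.0782]
ee_rot: [1.41, 1.57, -0.268]
ft_force: [3.0, -0.7, 2.2]
width: 0.0371
time: 3.22
ee_pos: [0.6108, -0.2138, 0.0773]
ee_rot: [1.436, 1.57, -0.242]
ft_force: [3.0, 0.1, -1.1]
width: 0.0369
```

Panel moving at ~3 N as expected. I'll continue in small steps.

```bash
python3 -m inch '[{"x":-0.003,"y":0.001,"z":0,"spin":0,"jaw":40},{"x":-0.002,"y":0,"z":0,"spin":0,"jaw":40}]';python3 -m inch '[{"x":-0.002,"y":0,"z":0,"spin":0,"jaw":40},{"x":-0.002,"y":0,"z":0,"spin":0,"jaw":40}]';python3 -m inch '[{"x":-0.002,"y":0,"z":0,"spin":0,"jaw":40},{"x":-0.001,"y":0,"z":0,"spin":0,"jaw":40}]'
```

```text
time: 3.38
ee_pos: [0.6061, -0.2127, 0.0775]
ee_rot: [1.586, 1.569, -0.091]
ft_force: [7.5, 0.0, -2.7]
width: 0.037
time: 3.55
ee_pos: [0.6054, -0.2128, 0.0782]
ee_rot: [1.528, 1.563, -0.149]
ft_force: [15.9, -0.4, -4.7]
width: 0.0371
time: 3.72
ee_pos: [0.605, -0.2129, 0.0789]
ee_rot: [1.515, 1.559, -0.161]
ft_force: [19.6, 0.6, -4.0]
width: 0.0372
```

```bash
python3 -m inch '[{"x":0,"y":0,"z":0,"spin":0,"jaw":40},{"x":0,"y":0,"z":0,"spin":0,"jaw":40},{"x":0,"y":0,"z":0,"spin":0,"jaw":40},{"x":0.015,"y":-0.002,"z":0,"spin":0,"jaw":60},{"x":0.03,"y":-0.003,"z":0,"spin":0,"jaw":100},{"x":0,"y":0,"z":0.04,"spin":0,"jaw":100},{"x":0,"y":0,"z":0.04,"spin":0,"jaw":100},{"x":0,"y":0,"z":0.04,"spin":0,"jaw":100}]'
python3 -m inch '[{"x":0,"y":0.035,"z":0.02,"spin":0,"jaw":100},{"x":-0.005,"y":0.04,"z":0,"spin":0,"jaw":100},{"x":-0.005,"y":0.04,"z":0,"spin":0,"jaw":100},{"x":-0.005,"y":0.04,"z":0,"spin":0,"jaw":100},{"x":-0.01,"y":0.04,"z":0,"spin":0,"jaw":100},{"x":-0.01,"y":0.04,"z":0,"spin":0,"jaw":100},{"x":-0.01,"y":0.04,"z":0,"spin":0,"jaw":100}]'
python3 - <<'E'
from h import *
import pickle
c=cam('wrist');cv2.imwrite('pics/w4.png',c['img'])
a=cam('scene');crop(a,60,100,210,240,5,'s4.png');b=cam('side');crop(b,265,80,385,195,5,'d4.png');print(robot.state()['ee_pos'],robot.state()['time'])
pickle.dump((c,a,b),open('c4.pkl','wb'))
E
```

```text
time: 4.38
ee_pos: [0.6418, -0.2173, 0.1967]
ee_rot: [-1.686, 1.564, 2.92]
ft_force: [0.6, -0.0, 0.9]
width: 0.0657
time: 4.97
ee_pos: [0.5962, 0.0586, 0.217]
ee_rot: [-1.329, 1.568, -3.007]
ft_force: [0.0, -0.1, 0.4]
width: 0.0929
[0.59626337 0.06120515 0.21698604] 5.1167
```

View pics/w4.png

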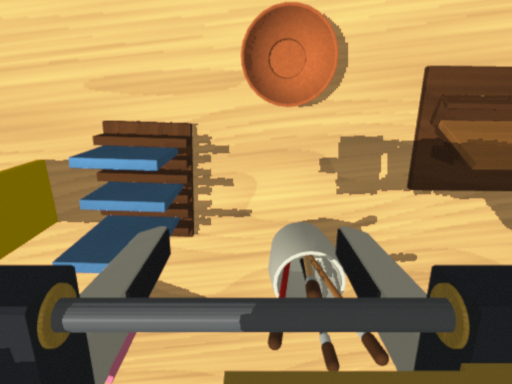

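View pics/s4.png

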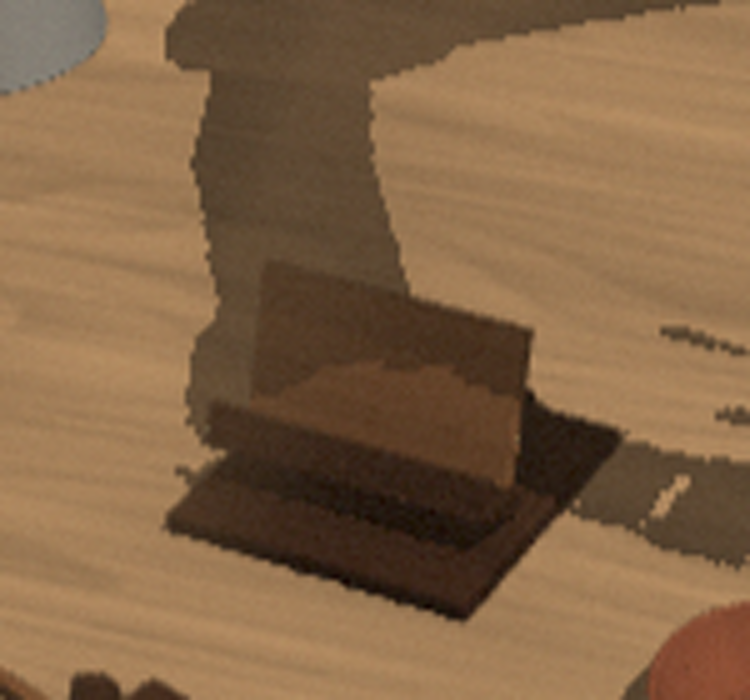

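View pics/d4.png

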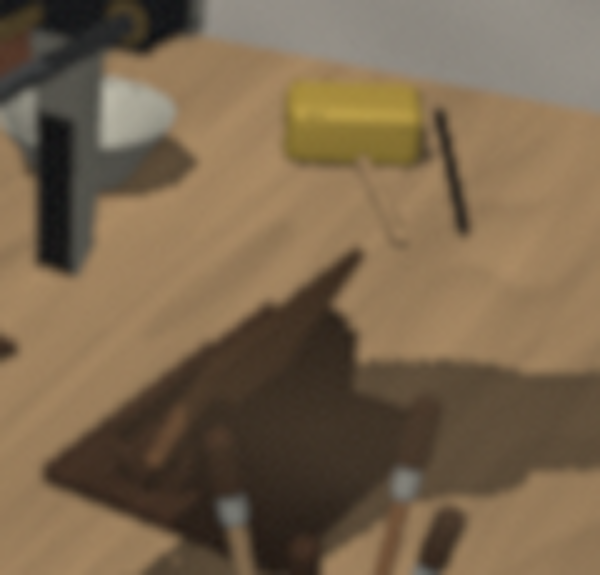

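```bash
python3 - <<'E'
from h import *
import pickle
np.set_printoptions(precision=4,suppress=True)
c,a,b=pickle.load(open('c4.pkl','rb'))
f=lambda x0,y0,k:(lambda x,y:(x0+(x+.5)/k-.5,y0+(y+.5)/k-.5))
s=f(60,100,5);d=f(265,80,5)
P=onz(a,*s(265,264),.0998);Q=onz(a,*s(531,333),.0998);print('panel top',P,Q,(P+Q)/2,np.linalg.norm(P-Q))
print('side far',onz(b,*d(358,255),.101), tri(a,s(265,264),b,d(358,255)))
print('base FR',onz(a,*s(465,615),0),'FL',onz(a,*s(168,528),0))
psi=-.11
m=(P+Q)/2; print('seat est',m[:2]+.0325*np.array([np.cos(psi),np.sin(psi)]))
print('pink tri BL-top',tri(a,(338,139),b,(311,274)),tri(a,(367,152),b,(264,295)))
print('short tops', [onz(c,*p,.095) for p in((72,163),(163,167),(82,207),(167,207))])
print('tall', [onz(c,*p,.14) for p in((59,263),(113,228),(178,219))])
print('brushes',tri(a,(231,116),b,(349,178)),tri(a,(264,130),b,(313,182)))
E
```

```text
panel top [ 0.5805 -0.2786  0.0998] [ 0.5957 -0.1385  0.0998] [ 0.5881 -0.2085  0.0998] 0.14097477517960194
side far [ 0.5713 -0.2659  0.101 ] (array([ 0.5758, -0.2814,  0.0945]), np.float64(0.0031807648875771494))
base FR [ 0.6773 -0.1451  0.    ] FL [ 0.6619 -0.3031  0.    ]
seat est [ 0.6204 -0.2121]
pink tri BL-top (array([0.4207, 0.2176, 0.13  ]), np.float64(0.0013605004029398446)) (array([0.4586, 0.2854, 0.1322]), np.float64(0.000871820314277944))
short tops [array([0.6327, 0.2199, 0.095 ]), array([0.6202, 0.1388, 0.095 ]), array([0.5905, 0.2217, 0.095 ]), array([0.5819, 0.1422, 0.095 ])]
tall [array([0.5571, 0.2269, 0.14  ]), array([0.5834, 0.1747, 0.14  ]), array([0.5855, 0.121 , 0.14  ])]
brushes (array([ 0.4498, -0.0255,  0.1534]), np.float64(0.026039884047195976)) (array([0.4925, 0.0585, 0.1673]), np.float64(0.0012515864511302957))
```

```bash
python3 -m inch '[{"x":-0.0125,"y":0.034,"z":0,"spin":0,"jaw":100},{"x":-0.0125,"y":0.034,"z":0,"spin":0,"jaw":100},{"x":-0.0125,"y":0.034,"z":0,"spin":0,"jaw":100},{"x":-0.012,"y":0.032,"z":0,"spin":0,"jaw":100},{"x":0,"y":0,"z":0,"spin":0,"jaw":100},{"x":0,"y":0,"z":0,"spin":0,"jaw":100}]'
python3 - <<'E'
from h import *
np.set_printoptions(precision=4,suppress=True)
print('yellow',)
r=[]
for i in range(4):
  c=cam('wrist');r.append(robot.state()['ee_pos'])
cv2.imwrite('pics/w5.png',c['img']);print(np.array(r))
b=cam('side');cv2.imwrite('pics/d5.png',b['img'])
for p in((158,263),(203,283)):print('yel',onz(b,*p,.13))
a=cam('scene');cv2.imwrite('pics/s5.png',a['img'])
E
```

```text
time: 5.62
ee_pos: [0.548, 0.1915, 0.2172]
ee_rot: [-1.05, 1.569, -2.725]
ft_force: [0.4, -0.8, -0.6]
width: 0.0931
yellow
[[0.5487 0.1898 0.2173]
 [0.5492 0.189  0.2174]
 [0.5494 0.1887 0.2175]
 [0.5495 0.1887 0.2175]]
yel [0.6222 0.3118 0.13  ]
yel [0.5423 0.3082 0.13  ]
```

View pics/w5.png

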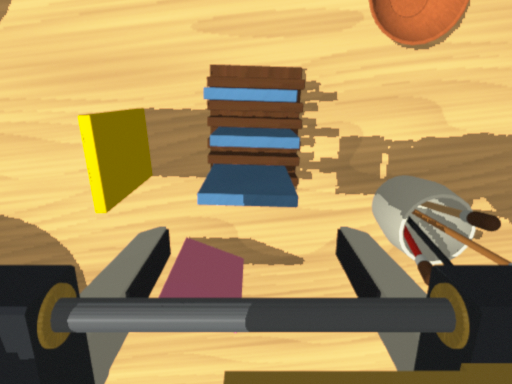

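View pics/d5.png

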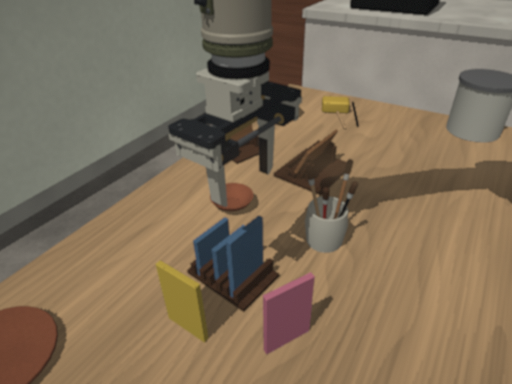

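View pics/s5.png

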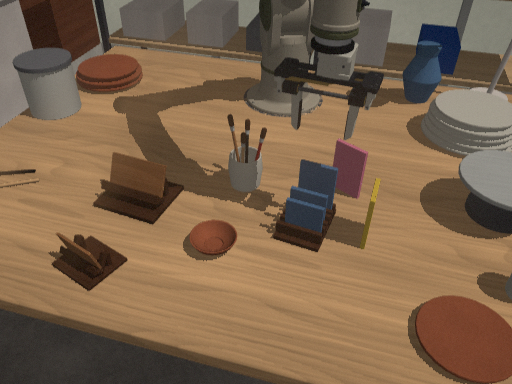

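```bash
python3 - <<'E'
from h import *
np.set_printoptions(precision=4,suppress=True)
c=cam('wrist');s=robot.state();print(np.array(s['ee_pos']))
R=Ro.from_euler('xyz',s['ee_rot']).as_matrix();print('jaw',np.degrees(np.arctan2(R[1,2],R[0,2])), 'tilt',R[2,0])
h=cv2.cvtColor(c['img'],cv2.COLOR_BGR2HSV);m=cv2.inRange(h,(95,120,40),(125,255,255))
n,l,st,_=cv2.connectedComponentsWithStats(m)
for i in range(1,n):
  if st[i,4]>300:print(st[i],cv2.approxPolyDP(cv2.findContours((l==i).astype('uint8'),0,2)[0][0],2.5,True)[:,0].tolist())
for p in((198,205.5),(298,206),(201,193),(296,193)):
  w=onz(c,*p,.14);print(p,w,'tool',R.T@(w-s['ee_pos']))
E
```

```text
[0.5494 0.1896 0.2176]
jaw -96.24367447652608 tilt -0.9999999129661559
[206  88  92  14 998] [[206, 89], [206, 97], [295, 101], [297, 94], [295, 90]]
[ 211  128   89   20 1464] [[211, 137], [212, 144], [299, 146], [299, 138], [290, 130], [220, 128]]
[ 199  165   99   41 3343] [[199, 194], [202, 203], [296, 205], [297, 199], [284, 167], [215, 165]]
(198, 205.5) [0.5486 0.234  0.14  ] tool [ 0.0776 -0.0056 -0.044 ]
(298, 206) [0.5395 0.155  0.14  ] tool [ 0.0776 -0.0061  0.0354]
(201, 193) [0.5586 0.23   0.14  ] tool [ 0.0776  0.0048 -0.0412]
(296, 193) [0.5505 0.1558 0.14  ] tool [0.0776 0.0047 0.0334]
```

```bash
python3 -m inch '[{"x":0,"y":0.004,"z":-0.03,"spin":0,"jaw":100},{"x":0,"y":0,"z":-0.03,"spin":0,"jaw":100},{"x":0,"y":0,"z":-0.02,"spin":0,"jaw":100},{"x":0,"y":0,"z":-0.018,"spin":0,"jaw":100},{"x":0,"y":0,"z":-0.014,"spin":0,"jaw":100},{"x":0,"y":0,"z":0,"spin":0,"jaw":100},{"x":0,"y":0,"z":0,"spin":0,"jaw":100}]' 15
python3 - <<'E'
from h import *
a=cam('scene');crop(a,250,80,390,255,3.4,'s6.png');b=cam('side');crop(b,160,130,310,310,3.3,'d6.png')
E
```

```text
time: 6.55
ee_pos: [0.5489, 0.1944, 0.1052]
ee_rot: [-0.947, 1.569, -2.625]
ft_force: [-0.6, 0.1, -0.3]
width: 0.0929
```

View pics/s6.png

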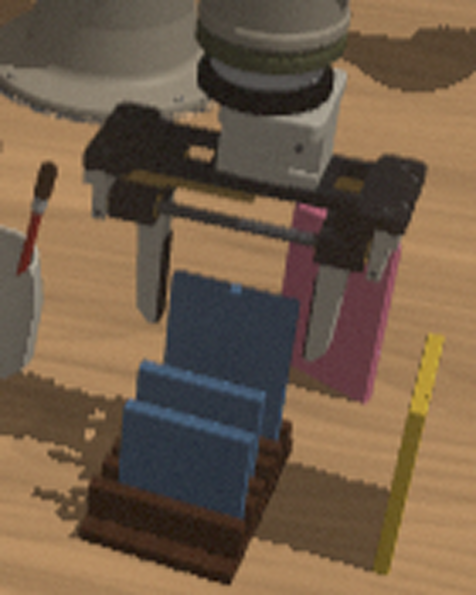

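View pics/d6.png

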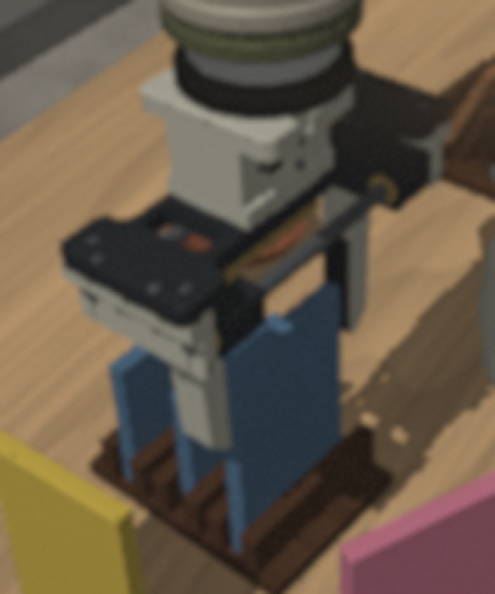

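Fingers straddle the tile's two side edges, so I'll close at 15 N.

```bash
python3 -m inch '[{"x":0,"y":0,"z":0,"spin":0,"jaw":70},{"x":0,"y":0,"z":0,"spin":0,"jaw":70},{"x":0,"y":0,"z":0,"spin":0,"jaw":70},{"x":0,"y":0,"z":0,"spin":0,"jaw":70},{"x":0,"y":0,"z":0,"spin":0,"jaw":70},{"x":0,"y":0,"z":0,"spin":0,"jaw":70}]' 15
python3 -m inch '[{"x":0,"y":0,"z":0.005,"spin":0,"jaw":70},{"x":0,"y":0,"z":0.01,"spin":0,"jaw":70},{"x":0,"y":0,"z":0.015,"spin":0,"jaw":70},{"x":0,"y":0,"z":0,"spin":0,"jaw":70}]' 15
```

```text
time: 7.15
ee_pos: [0.5496, 0.1949, 0.1064]
ee_rot: [1.9, 1.569, 0.222]
ft_force: [-0.4, -2.2, 7.1]
width: 0.0804
time: 7.48
ee_pos: [0.5501, 0.1956, 0.1381]
ee_rot: [2.143, 1.568, 0.466]
ft_force: [1.2, 0.7, -2.1]
width: 0.0804
```

```bash
python3 -m inch '[{"x":0,"y":0,"z":0.025,"spin":0,"jaw":70},{"x":0,"y":0,"z":0.03,"spin":0,"jaw":70},{"x":0,"y":0,"z":0.025,"spin":0,"jaw":70},{"x":0.005,"y":-0.01,"z":0.01,"spin":0,"jaw":70},{"x":0.01,"y":-0.02,"z":0,"spin":0,"jaw":70},{"x":0.01,"y":-0.03,"z":0,"spin":0,"jaw":70},{"x":0.01,"y":-0.03,"z":0,"spin":0,"jaw":70},{"x":0.01,"y":-0.03,"z":0,"spin":0,"jaw":70}]'
python3 -m inch '[{"x":0.008,"y":-0.032,"z":0,"spin":0,"jaw":70},{"x":0.005,"y":-0.032,"z":0,"spin":0,"jaw":70},{"x":0.005,"y":-0.032,"z":0,"spin":0,"jaw":70},{"x":0,"y":-0.032,"z":0,"spin":0,"jaw":70},{"x":0,"y":-0.032,"z":0,"spin":0,"jaw":70},{"x":0,"y":-0.032,"z":0,"spin":0,"jaw":70},{"x":0,"y":-0.032,"z":0,"spin":0,"jaw":70},{"x":0,"y":-0.032,"z":0,"spin":0,"jaw":70}]'
python3 -m inch '[{"x":0,"y":-0.02,"z":0,"spin":0,"jaw":70},{"x":0,"y":-0.012,"z":0,"spin":0,"jaw":70},{"x":0,"y":0,"z":0,"spin":0,"jaw":70},{"x":0,"y":0,"z":0,"spin":0,"jaw":70}]'
python3 - <<'E'
from h import *
import pickle
r=[]
a=cam('scene');r.append(robot.state()['ee_pos']);crop(a,50,50,210,230,3.3,'s7.png');b=cam('side');r.append(robot.state()['ee_pos']);crop(b,250,30,400,200,3.4,'d7.png')
w=cam('wrist');r.append(robot.state()['ee_pos']);cv2.imwrite('pics/w7.png',w['img']);print(np.array(r).round(4))
pickle.dump((a,b,w),open('c7.pkl','wb'))
E
```

```text
time: 8.15
ee_pos: [0.5941, 0.0731, 0.2248]
ee_rot: [-0.89, 1.57, -2.567]
ft_force: [0.8, -0.7, -3.0]
width: 0.0802
time: 8.82
ee_pos: [0.6111, -0.1833, 0.2245]
ee_rot: [-1.472, 1.57, 3.134]
ft_force: [0.8, -0.3, -1.9]
width: 0.08
time: 9.15
ee_pos: [0.6116, -0.2128, 0.2248]
ee_rot: [-2.154, 1.569, 2.451]
ft_force: [0.4, 0.6, -2.6]
width: 0.0801
[[ 0.612  -0.2115  0.225 ]
 [ 0.6121 -0.2109  0.2252]
 [ 0.6123 -0.2108  0.2253]]
```

View pics/s7.png

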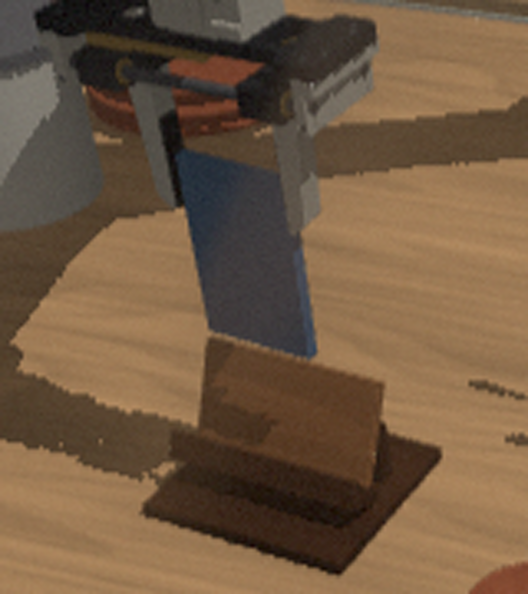

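View pics/d7.png

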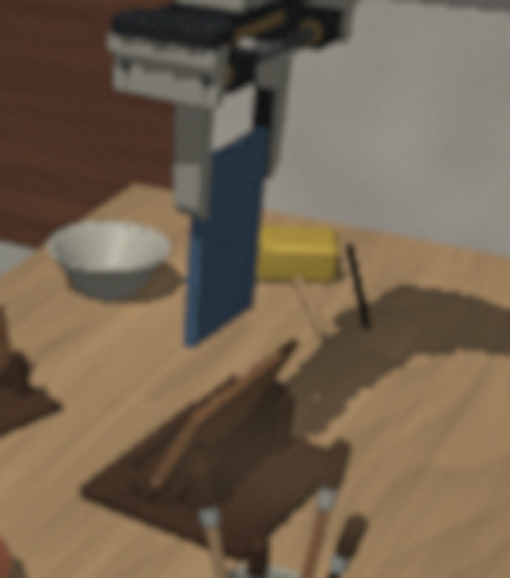

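View pics/w7.png

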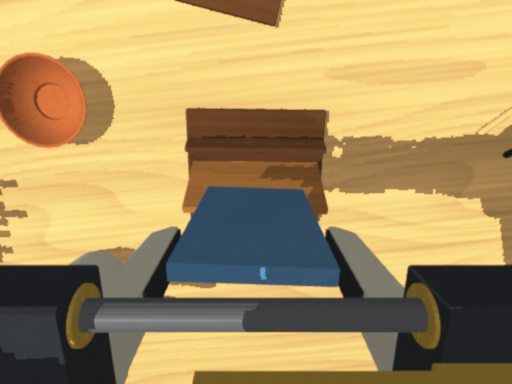

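```bash
python3 - <<'E'
from h import *
import pickle
np.set_printoptions(precision=4,suppress=True)
a,b,w=pickle.load(open('c7.pkl','rb'))
f=lambda x0,y0,k:(lambda x,y:(x0+(x+.5)/k-.5,y0+(y+.5)/k-.5))
s=f(50,50,3.3);d=f(250,30,3.4)
for p in((210,330),(306,356)):
  for z in (.12,.13):print(z,onz(a,*s(*p),z))
print(tri(a,s(306,356),b,d(188,345)),tri(a,s(182,151),b,d(268,128)))
print('side foot right',[onz(b,*d(192,345),z) for z in(.12,.13)],'left',onz(b,*d(252,308),.125))
# wrist: tile top edges, foot front edge row, panel/lip
R=w['R']
for p,z in(((169,281),.2585),((338,284),.2585),((208,187),.128),((305,189),.128),((184,212),.1),((327,212),.1),((187,109),.01),((326,110),.01)):print(p,z,onz(w,*p,z))
E
```

```text
0.12 [ 0.5962 -0.2641  0.12  ]
0.13 [ 0.6093 -0.2549  0.13  ]
0.12 [ 0.6058 -0.1875  0.12  ]
0.13 [ 0.6188 -0.1796  0.13  ]
(array([ 0.6173, -0.1799,  0.1276]), np.float64(0.0026756895734003404)) (array([ 0.6023, -0.2528,  0.2582]), np.float64(0.00029379176744182207))
side foot right [array([ 0.6204, -0.1923,  0.12  ]), array([ 0.6126, -0.1742,  0.13  ])] left [ 0.6035 -0.2579  0.125 ]
(169, 281) 0.2585 [ 0.6119 -0.1709  0.2585]
(338, 284) 0.2585 [ 0.6022 -0.2491  0.2585]
(208, 187) 0.128 [ 0.62   -0.1727  0.128 ]
(305, 189) 0.128 [ 0.6097 -0.254   0.128 ]
(184, 212) 0.1 [ 0.5903 -0.1414  0.1   ]
(327, 212) 0.1 [ 0.5761 -0.2773  0.1   ]
(187, 109) 0.01 [ 0.6825 -0.1416  0.01  ]
(326, 110) 0.01 [ 0.6647 -0.2992  0.01  ]
```

```bash
python3 -m inch '[{"x":0,"y":-0.001,"z":-0.02,"spin":0,"jaw":70},{"x":0,"y":0,"z":-0.02,"spin":0,"jaw":70},{"x":0,"y":0,"z":-0.015,"spin":0,"jaw":70},{"x":0,"y":0,"z":-0.008,"spin":0,"jaw":70},{"x":0,"y":0,"z":0,"spin":0,"jaw":70}]'
python3 -m inch '[{"x":0,"y":0,"z":-0.003,"spin":0,"jaw":70},{"x":0,"y":0,"z":-0.003,"spin":0,"jaw":70}]'
python3 -m inch '[{"x":0,"y":0,"z":-0.003,"spin":0,"jaw":70},{"x":0,"y":0,"z":-0.003,"spin":0,"jaw":70}]'
```

```text
time: 9.72
ee_pos: [0.6114, -0.2121, 0.1609]
ee_rot: [-1.878, 1.568, 2.73]
ft_force: [-0.3, 0.1, -2.1]
width: 0.0802
time: 9.88
ee_pos: [0.6128, -0.2137, 0.1575]
ee_rot: [1.466, 1.569, -0.211]
ft_force: [0.9, 0.1, -2.9]
width: 0.0798
time: 10.05
ee_pos: [0.6125, -0.214, 0.1512]
ee_rot: [1.461, 1.569, -0.216]
ft_force: [-0.1, -1.6, -2.1]
width: 0.0802
```

```bash
python3 -m inch '[{"x":0,"y":0,"z":-0.003,"spin":0,"jaw":70},{"x":0,"y":0,"z":-0.003,"spin":0,"jaw":70}]'
python3 -m inch '[{"x":0,"y":0,"z":-0.003,"spin":0,"jaw":70},{"x":0,"y":0,"z":-0.002,"spin":0,"jaw":70}]'
python3 - <<'E'
from h import *
a=cam('scene');crop(a,80,110,200,230,5,'s8.png');b=cam('side');crop(b,270,80,370,200,5,'d8.png')
E
```

```text
time: 10.22
ee_pos: [0.6127, -0.2141, 0.1449]
ee_rot: [1.407, 1.569, -0.271]
ft_force: [0.8, -0.1, -0.9]
width: 0.0798
time: 10.38
ee_pos: [0.6123, -0.2141, 0.1395]
ee_rot: [1.393, 1.57, -0.285]
ft_force: [1.3, 0.3, -0.3]
width: 0.0799
```

View pics/s8.png

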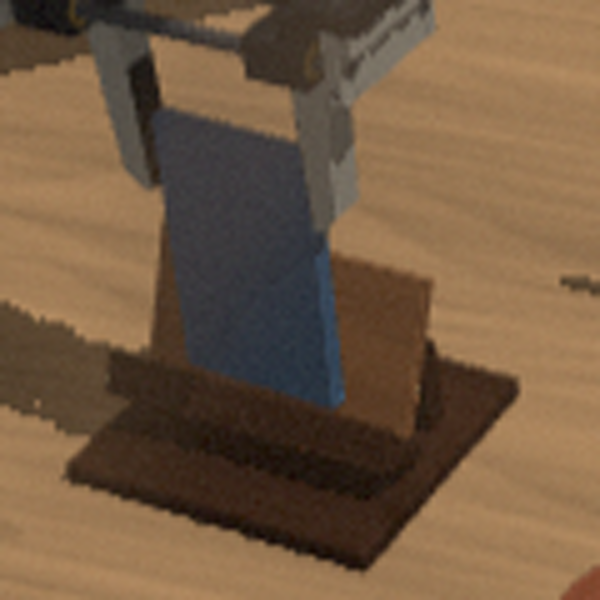

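View pics/d8.png

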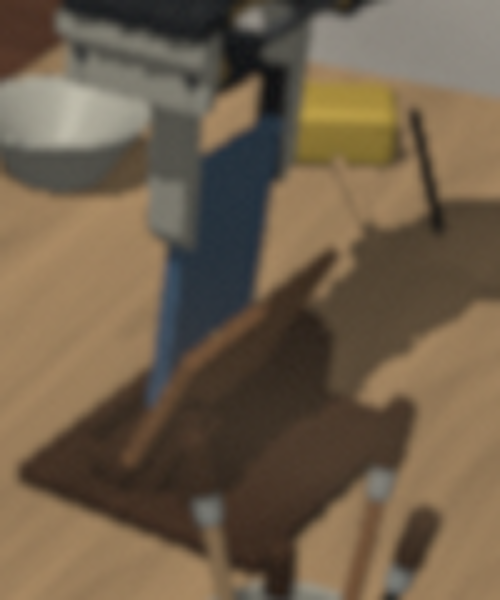

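```bash
python3 -m inch '[{"x":0,"y":0,"z":-0.002,"spin":0,"jaw":70},{"x":0,"y":0,"z":-0.002,"spin":0,"jaw":70}]'
python3 -m inch '[{"x":0,"y":0,"z":-0.002,"spin":0,"jaw":70},{"x":0,"y":0,"z":-0.001,"spin":0,"jaw":70}]'
python3 -m inch '[{"x":-0.003,"y":0,"z":-0.0005,"spin":0,"jaw":70},{"x":-0.003,"y":0,"z":-0.0005,"spin":0,"jaw":70}]'
```

```text
time: 10.65
ee_pos: [0.6123, -0.214, 0.1357]
ee_rot: [1.416, 1.57, -0.262]
ft_force: [1.3, 0.3, -0.7]
width: 0.0797
time: 10.82
ee_pos: [0.6122, -0.2139, 0.1325]
ee_rot: [1.448, 1.571, -0.229]
ft_force: [1.7, -1.3, 0.4]
width: 0.0796
time: 10.98
ee_pos: [0.606, -0.2138, 0.1316]
ee_rot: [2.116, 1.571, 0.438]
ft_force: [1.2, -0.3, -0.0]
width: 0.0799
```

```bash
python3 -m inch '[{"x":-0.004,"y":0.0005,"z":-0.0015,"spin":0,"jaw":70},{"x":-0.004,"y":0.0005,"z":-0.0015,"spin":0,"jaw":70},{"x":-0.003,"y":0,"z":-0.0015,"spin":0,"jaw":70},{"x":0,"y":0,"z":0,"spin":0,"jaw":70}]'
python3 -m inch '[{"x":-0.004,"y":0.0005,"z":-0.0015,"spin":0,"jaw":70},{"x":-0.004,"y":0.0005,"z":-0.0015,"spin":0,"jaw":70},{"x":0,"y":0,"z":0,"spin":0,"jaw":70}]'
python3 - <<'E'
from h import *
a=cam('scene');crop(a,80,110,200,230,5,'s9.png');b=cam('side');crop(b,270,80,370,200,5,'d9.png')
E
```

```text
time: 11.32
ee_pos: [0.5938, -0.2129, 0.1268]
ee_rot: [-1.758, 1.57, 2.847]
ft_force: [0.9, -0.1, -0.8]
width: 0.0801
time: 11.57
ee_pos: [0.5859, -0.2119, 0.1238]
ee_rot: [-1.636, 1.57, 2.97]
ft_force: [2.3, -0.6, -0.8]
width: 0.0799
```

View pics/s9.png

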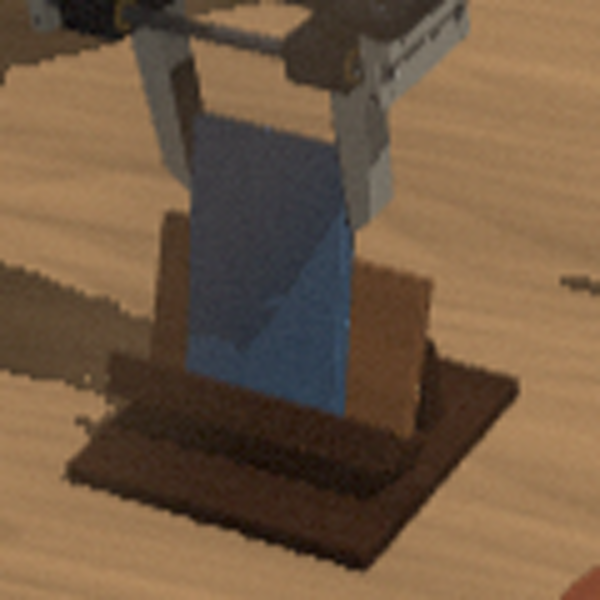

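View pics/d9.png

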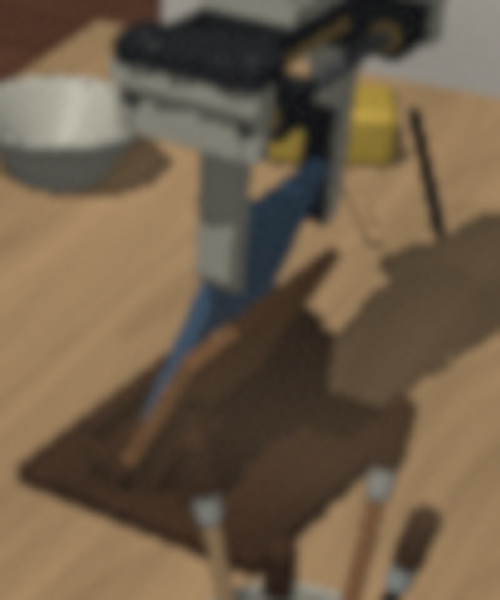

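```bash
python3 -m inch '[{"x":-0.003,"y":0.0005,"z":-0.0015,"spin":0,"jaw":70},{"x":-0.003,"y":0.0005,"z":-0.0015,"spin":0,"jaw":70},{"x":0,"y":0,"z":0,"spin":0,"jaw":70}]'
python3 -m inch '[{"x":-0.002,"y":0,"z":-0.001,"spin":0,"jaw":70},{"x":0,"y":0,"z":0,"spin":0,"jaw":70}]'
python3 -m inch '[{"x":-0.001,"y":0,"z":-0.001,"spin":0,"jaw":70},{"x":0,"y":0,"z":-0.001,"spin":0,"jaw":70},{"x":0,"y":0,"z":0,"spin":0,"jaw":70}]'
```

```text
time: 11.92
ee_pos: [0.5804, -0.2109, 0.1209]
ee_rot: [-1.516, 1.57, 3.09]
ft_force: [1.3, -0.4, -1.3]
width: 0.0797
time: 12.08
ee_pos: [0.5787, -0.2108, 0.12]
ee_rot: [-2.207, 1.571, 2.398]
ft_force: [2.7, -0.1, -1.3]
width: 0.0799
time: 12.33
ee_pos: [0.577, -0.2105, 0.1186]
ee_rot: [-1.958, 1.569, 2.648]
ft_force: [-3.0, 1.8, 8.9]
width: 0.0802
```

```bash
python3 - <<'E'
from h import *
a=cam('scene');crop(a,80,110,200,230,5,'s10.png');b=cam('side');crop(b,270,80,370,200,5,'d10.png');print(robot.state()['ft_force'])
E
```

```text
[-4.05168807  1.73876263  8.08208168]
```

View pics/s10.png

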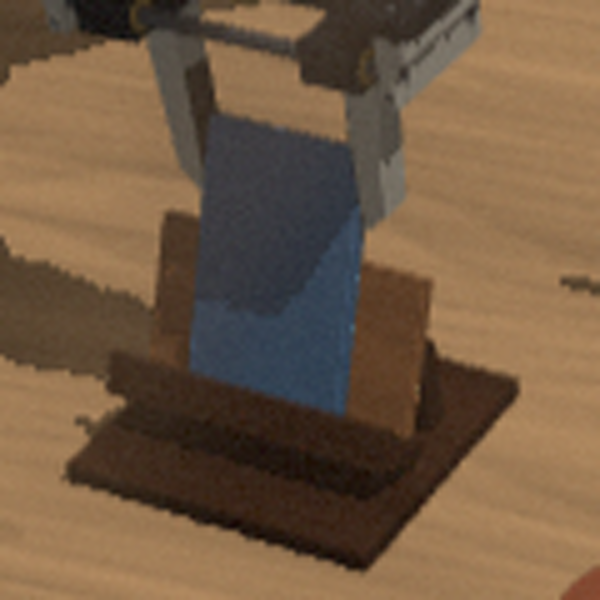

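View pics/d10.png

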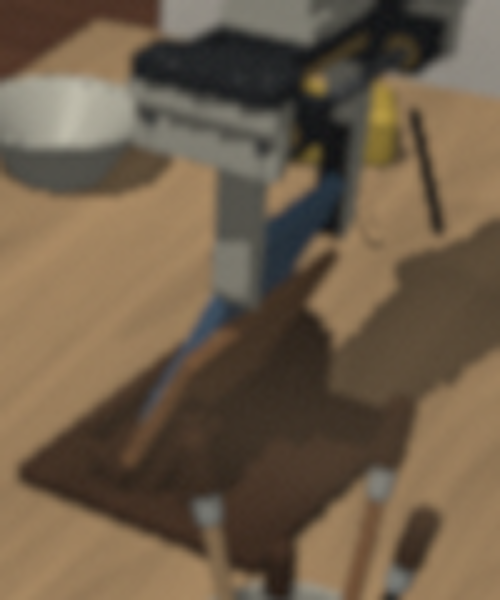

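```bash
python3 -m inch '[{"x":-0.001,"y":0,"z":0,"spin":0,"jaw":70},{"x":-0.001,"y":0,"z":0,"spin":0,"jaw":70},{"x":0,"y":0,"z":0,"spin":0,"jaw":70}]'
python3 -m inch '[{"x":-0.001,"y":0,"z":0,"spin":0,"jaw":70},{"x":0,"y":0,"z":0,"spin":0,"jaw":70}]'
```

```text
time: 12.68
ee_pos: [0.5759, -0.2105, 0.1182]
ee_rot: [-2.844, 1.57, 1.762]
ft_force: [1.3, 2.8, 3.6]
width: 0.0798
time: 12.85
ee_pos: [0.5751, -0.2109, 0.118]
ee_rot: [1.533, 1.571, -0.144]
ft_force: [2.6, 0.6, -1.6]
width: 0.0801
```

```bash
python3 -m inch '[{"x":-0.001,"y":0,"z":-0.0005,"spin":0,"jaw":70},{"x":0,"y":0,"z":0,"spin":0,"jaw":70},{"x":0,"y":0,"z":0,"spin":0,"jaw":70}]'
python3 -m inch '[{"x":-0.001,"y":0,"z":-0.0005,"spin":0,"jaw":70},{"x":0,"y":0,"z":0,"spin":0,"jaw":70},{"x":0,"y":0,"z":0,"spin":0,"jaw":70}]'
```

```text
time: 13.1
ee_pos: [0.5741, -0.2109, 0.1175]
ee_rot: [-2.677, 1.571, 1.929]
ft_force: [2.4, 1.5, -1.8]
width: 0.0795
time: 13.35
ee_pos: [0.574, -0.2109, 0.1174]
ee_rot: [1.526, 1.569, -0.152]
ft_force: [4.8, 0.6, 0.7]
width: 0.0798
```

```bash
python3 -m inch '[{"x":0,"y":0,"z":0,"spin":0,"jaw":85},{"x":0,"y":0,"z":0,"spin":0,"jaw":90},{"x":0,"y":0,"z":0,"spin":0,"jaw":95},{"x":0,"y":0,"z":0,"spin":0,"jaw":100},{"x":0,"y":0,"z":0,"spin":0,"jaw":100},{"x":0,"y":0,"z":0,"spin":0,"jaw":100},{"x":0,"y":0,"z":0,"spin":0,"jaw":100}]' 5
python3 - <<'E'
from h import *
a=cam('scene');crop(a,80,110,200,230,5,'s11.png');b=cam('wrist');cv2.imwrite('pics/w11.png',b['img'])
E
```

```text
time: 13.93
ee_pos: [0.5727, -0.211, 0.117]
ee_rot: [-1.438, 1.57, -3.115]
ft_force: [-0.1, -0.8, -1.1]
width: 0.093
```

View pics/s11.png

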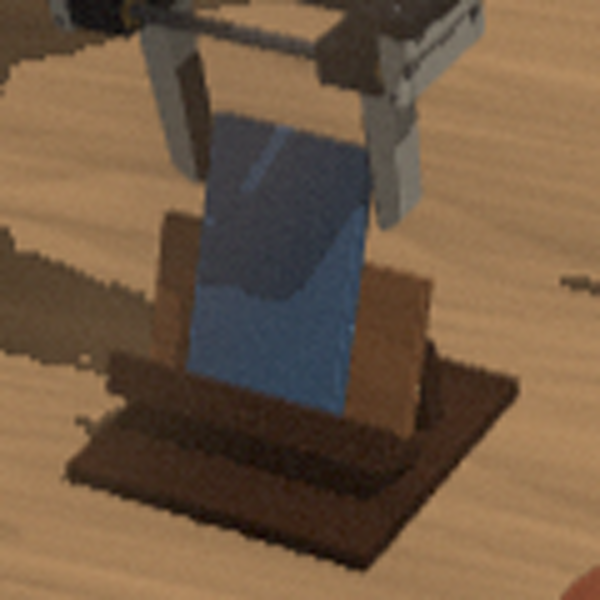

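View pics/w11.png

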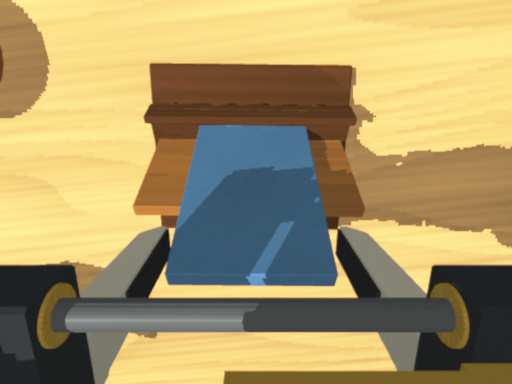

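```bash
python3 -m inch '[{"x":0,"y":0,"z":0.005,"spin":0,"jaw":100},{"x":0,"y":0,"z":0.01,"spin":0,"jaw":100},{"x":0,"y":0,"z":0.02,"spin":0,"jaw":100},{"x":0,"y":0,"z":0.03,"spin":0,"jaw":100},{"x":0,"y":0,"z":0.03,"spin":0,"jaw":100},{"x":-0.03,"y":0,"z":0.02,"spin":0,"jaw":100},{"x":-0.03,"y":0,"z":0,"spin":0,"jaw":100},{"x":0,"y":0,"z":0,"spin":0,"jaw":100}]'
python3 - <<'E'
from h import *
import pickle
a=cam('scene');crop(a,80,110,200,230,5,'s12.png');b=cam('side');crop(b,270,80,370,200,5,'d12.png')
cv2.imwrite('pics/s12f.png',a['img']);pickle.dump((a,b),open('c12.pkl','wb'))
E
```

```text
time: 14.7
ee_pos: [0.5082, -0.2118, 0.2344]
ee_rot: [-0.729, 1.57, -2.409]
ft_force: [-0.8, 0.1, -1.2]
width: 0.0933
```

View pics/s12.png

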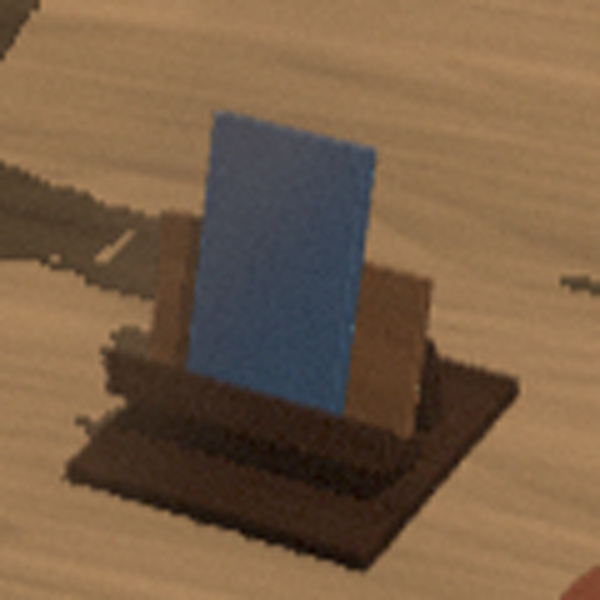

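View pics/d12.png

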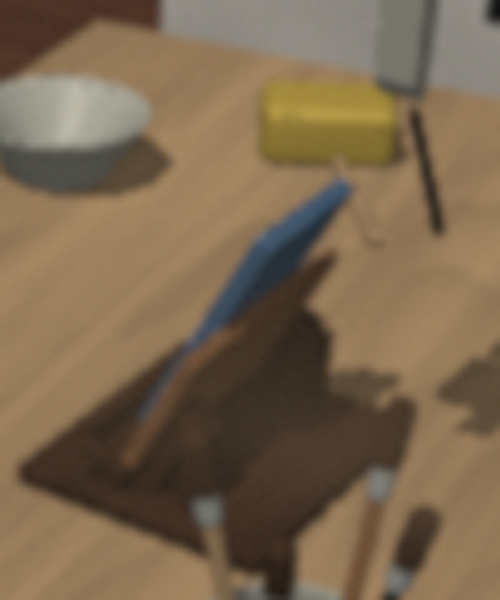

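View pics/s12f.png

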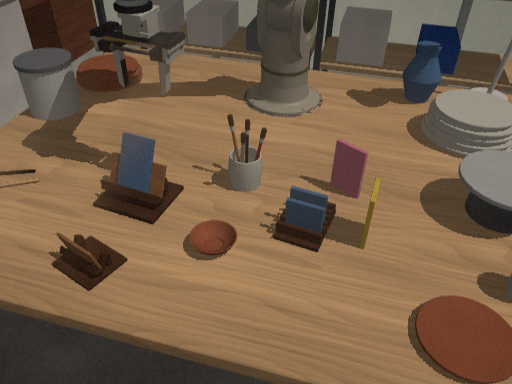

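```bash
python3 - <<'E'
from h import *
import pickle
np.set_printoptions(precision=4,suppress=True)
a,b=pickle.load(open('c12.pkl','rb'))
f=lambda x0,y0,k:(lambda x,y:(x0+(x+.5)/k-.5,y0+(y+.5)/k-.5))
s=f(80,110,5);d=f(270,80,5)
S=np.array([.6195,-.214]);psi=-.11;M=np.array([[np.cos(psi),np.sin(psi)],[-np.sin(psi),np.cos(psi)]])
for p in((215,117),(375,153)):
  w=onz(a,*s(*p),.152);print(w,M@(w[:2]-S))
w,e=tri(a,s(375,153),b,d(262,246));print('right top',w,e,M@(w[:2]-S))
w,e=tri(a,s(217,115),b,d(348,186));print('left top',w,e,M@(w[:2]-S))
for p in((190,370),(347,410)):
  w=onz(a,*s(*p),.048);print('where lip hides tile',M@(w[:2]-S))
E
```

```text
[ 0.5715 -0.2483  0.152 ] [-0.0439 -0.0394]
[ 0.5784 -0.1669  0.152 ] [-0.046   0.0423]
right top [ 0.5725 -0.1702  0.1478] 0.00024012324996080657 [-0.0515  0.0384]
left top [ 0.563  -0.2525  0.1465] 0.0017003701545397836 [-0.0519 -0.0444]
where lip hides tile [ 0.0099 -0.0361]
where lip hides tile [0.0072 0.0459]
```

```bash
python3 - <<'E'
from station import robot
print(robot.state()['time']);print(robot.hand_in())
E
```

```text
14.8
the job is handed in; nothing more can be done
None
```

I handed the job in at 14.8 s with the tall tile leaning on the larger stand. No verdict was reported, so the results below are from my own checks.

**Panel:** I pushed the panel back while the tile was still in the rack. It moved at about 3 N, then the force rose to about 20 N at the stop. The contact point was where a panel fully back should be, and the later pictures still show it back.

**Tile:** I gripped the tall tile by its side edges at 15 N and carried it over. I slid its foot down the panel into the groove and let it pivot back in the fingers until it met the panel. The highest force I saw while placing it was about 9 N. I then opened the fingers and lifted clear.

**Last checks:**
- **Lean:** from the scene camera, the top edge is 44–46 mm behind the seat line, against 46 mm expected at 25 degrees. It is parallel to the groove to within about 0.03 rad.
- **Centring:** the tile is about 1.5 mm off the stand's middle at its top and about 5 mm off at its foot. The limit is 22 mm.
- **Bystanders:** in the last scene picture, the short tiles, jar, dish and the pink and yellow look-alikes look unmoved. I judged this by eye and did not measure it.

**Disagreements:** the two-camera estimate put the top edge 5–6 mm lower and about 6–7 mm further back than the single-camera one. The side view was blurry, and I did not resolve this. The arm's position readings also wandered by 3–4 mm.

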